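# Feed a core tray past the drop gate

## Robot

A 6-joint arm with a two-finger parallel gripper is mounted at the origin on the work surface. World frame = base frame: x ahead of the robot, y to its left, z up, the work surface at z = 0. Lengths are in m, angles in rad, forces in N, time in s.
With the tool pointing down it reaches from about 0.375 to 0.9 m from the base axis. Payload 3.1 kg.
Tool frame: the origin (TCP) lies at the very end of the fingers, on their centre line; the grasp point (between the pads) lies 19 mm behind it (hold_point_z is the distance from the TCP to the grasp point, in m); z points along the fingers, x is the direction in which the jaws open and shut, and the axes are right-handed (so a half turn about z gives the same grasp; the last joint's range is limited). The gripper opens to 87 mm and grips with 3 to 60 N. Pads are 19 mm wide; open, the fingers measure 117 mm over their backs; the gripper's body (75 mm by 190 mm) begins 51 mm behind the grasp point.
Start: joints at [-1.321, 0.527, 1.433, -0, 1.181, -0.178], TCP at [0.26, -0.568, 0.223] pointing down, gripper open.
Joint ranges: [-3.08, 3.08], [-0.75, 2.2], [0.22, 2.44], [-1.43, 4.57], [0, 2.65], [-2.85, 2.85]. Speed limits (rad/s): [2.79, 2.79, 3.14, 3.14, 3.14, 3.14].

## Interface

Orientations are given as a unit quaternion [x, y, z, w].
In Python, from rig import * gives the robot as it stands.
- The arm moves only by the tool carry_out, never from a script. Its argument "deltas" is a list of rows, each a list of 7 numbers: the closure, from -1 (fully open) to 1 (shut), then the shift along the tool's x, y, z in units of 25 mm (1.0 is 25 mm), then the turn, a rotation vector about the tool's x, y, z in degrees. In form: [[jaw, x, y, z, rx, ry, rz], ...]. A call has 1 to 8 rows; each row is the pose to reach, as a shift and turn from the pose commanded when the call began, along the tool's axes at that moment; what a row does not reach only later rows make up. A row lasts 1/10 s, in which the tool goes at most 50 mm and 8.59 degrees, less where a joint would pass 70% of its speed; a pose out of reach is approached as far as the arm can. A call with a gripper value outside its range is refused whole. The fingers move at their own pace and stop on an object; "force" is the grip in N (left out, the last holds). Time passes only in rows, so rows that repeat a pose let the fingers close. It gives the time, the measured TCP pose, the force and the opening at its end, in the units of the state.
- get_obs(): the state, without advancing time (a new reading comes with each control period).
- camera(name): name is "side" or "top" or "wrist"; returns (picture, depth): 420x560x3 uint8, red, green, blue; 420x560 float32, m along the optical axis (not along the pixel's ray), 0 where there is no reading.
- camera_info(name): a dict with "mtx" (3x3 intrinsics, pixels), "origin" and "rotation" of the camera in the world. Camera axes: x right, y down, z forward; pixel columns grow to the right and rows downward; lengths in m; the calibration is good to about 2 mm. The wrist camera is an equidistant fisheye: a pixel r from the principal point sees the ray r / f radians off the axis. A picture is of the moment at which its call begins: read the wrist's pose just before it. camera_info takes no time and is no camera call; for the wrist camera it gives the pose at the moment of the call.
- hand_in(): hands the job in, once; it reports no verdict.
Trained networks look in the newest picture that a camera, given by its name, has taken for a name from the list of things; names that differ only in an ending like _2 or _b are one class to them, and where a whole thing is asked for, a point or a joint stands for the part that bears it (a point fixed in the world has none). Each returns a list of dicts, best first, with "score" (0 to 1); they miss things now and then, are a little off and sometimes report something else, mostly with a low value. They report only what shows in the picture. A call takes as long as a camera call. They do not tell look-alikes from the thing itself.
- spot_in(camera, target): "pixel" ([row, column] in pixels, amid what is visible of it).
The state is a dict: "time": time; "q": joint angles; "joint_velocities": joint speeds; "joint_torque": joint torques, N m; "position": TCP position; "tool_rot": TCP orientation; "ft_force": force on the tool from outside, world axes, zero at the start; "moment": the same for the moment, N m; "grip_width": finger opening in m.
Only numpy, scipy, OpenCV 4.12 (cv2) and the standard library are available. Lean on these libraries where they do the work, as an engineer would, in place of code of your own. Each camera call takes 0.05 s, during which the arm holds its last target.

## Task

With one fingertip press down the long bar beside the core guide to raise the gate, and hold it up while another finger of the same hand pushes the tray by its upright push plate under the gate until it is fully home against the end stop. Then let the gate drop shut behind the tray's box and take the hand away. Grip and lift nothing, do not let the gate knock or come down on the tray or its half core, and leave the loupe, scoop, upright core piece and lamp switch as they are.

Things in the scene. Friction and masses are not known exactly. Their poses are not given: they have to be found in the camera images.
- guide: Fixed core guide: straight open-topped channel on the counter, black floor 4 mm thick, clear side walls 36 mm high. Origin at counter level on the channel's centre line, below the gate. x = feed direction along the channel, y across, z up. Inside it is 66 mm wide (y -33 to 33) and runs from an open loading end at x = -240 mm to a 40 mm high end stop with its face at x = 97 mm.
- gate (a joint): Angle of the drop gate (rad) about a hinge rod that runs along the guide's x at y = -40 mm, 45 mm above the counter, on the wall nearer the robot. 0 = shut, 0.85 = fully raised (hard stop). A spring shuts it at once when let go: 35 mm out from the rod it takes 2 N to start and 4 N at 0.6 rad. Tray and core pass freely under it from 0.45 rad up. The tray cannot push it open.
- gate_blade (a point): Middle of the lower edge of the gate's grey blade, which hangs into the channel: 6 mm thick along guide x (-3 to 3 mm), at guide y -20 to 14 mm; shut, the edge is 16 mm above the counter and blocks the tray's box. Fully raised, the blade's top is 90 mm above the counter.
- press_bar (a point): On top of the gate's press bar, mid-length, 33 mm out from the hinge rod. The bar is a flat plate with a dark rubber strip, at guide x -233 to -43 mm, reaching out to guide y -92 mm; it turns with the gate. Shut, it is level, its top 46.5 mm above the counter; a fingertip pressing it at guide y -75 mm is about 26 mm above the counter at 0.6 rad and can slide along the bar.
- tray: Loose aluminium slide tray, 0.25 to 0.45 kg, on the channel floor. Origin on the underside at the centre of its box; x = feed direction. Box 86 mm long, 60 wide, 22 high. Behind it a flat 3 mm tongue leads to an upright push plate. It starts with the box's nose 15 to 40 mm short of the gate. Home, its origin is at guide x = 54 mm and the blade drops behind the box, above the tongue.
- push_face (a point): On the rear face of the tray's upright push plate, mid-width, 32 mm above the counter. This face is 118 mm behind the tray's origin; the plate is 4 mm thick, 50 mm wide, its top 42 mm above the counter. Pushing it towards the guide's +x feeds the tray.
- core_mid (a point): Centre of the greenish half core (72 mm long, 36 mm wide, 18 mm high, 0.1 kg) lying loose, sawn face down, in the tray's box.
- stub_mid (a point): Centre of an upright greenish core piece, 36 mm in diameter, 62 mm tall, standing loose on the counter on the guide's +y side. Leave alone.
- loupe_mid (a point): Middle of a small chrome folding loupe, 57 mm long, 16 mm high, lying on the counter on the guide's +y side. Leave alone.
- scoop_mid (a point): Middle of a red plastic sample scoop, 195 mm long, 35 mm high, lying on the counter on the guide's +y side. Leave alone.
- lamp_toggle (a joint): Black toggle on the grey lamp base (120 x 100 mm, 44 mm high) beyond the guide's end stop, on its -y side; the lamp's neck and head reach 275 mm up. 0 = off, 0.7 rad = on. Leave alone.
Things that resemble listed ones, but are neither listed nor needed, are in the scene too. What is shaped like the part that bears core_mid but orange or red is not meant.

How it is judged:
On the way, in this order (a step that is already met when the one before it is completed fails the run):
1. the gate is raised by a finger on it while the tray is still short of it (value of joint gate above 0.42 rad and contact force between the fingers and gate above 0.3 N and x of tray in the frame of guide below -0.047 m), for 0.2 s.
2. the tray's box passes under the gate while a finger holds it up (value of joint gate above 0.42 rad and contact force between the fingers and gate above 0.3 N and x of tray in the frame of guide between -0.02 and 0.03 m), for 0.05 s.
3. the tray is home against the end stop with the gate still held up (value of joint gate above 0.42 rad and contact force between the fingers and gate above 0.3 N and x of tray in the frame of guide above 0.049 m), for 0.1 s.
At the end, for the whole second after the job is handed in: The tray is home (within 5 mm of the end stop), flat on the channel floor and at rest with the half core still lying in it, and the gate has dropped shut (within 0.06 rad) behind the tray's box (x of tray in the frame of guide above 0.049 m and value of joint gate below 0.06 rad and z of tray in the frame of guide below 0.007 m and angle between tray's own z axis and vertical below 0.04 rad and linear speed of tray below 0.01 m/s and distance between core_mid and tray below 0.03 m); the robot touches nothing.
It fails at once if the tray was lifted or tipped (z of tray in the frame of guide above 0.012 m or angle between tray's own z axis and vertical above 0.12 rad).
It fails at once if the half core was lifted or taken out (height (world z) of core_mid above 0.028 m or distance between core_mid and tray above 0.035 m).
It fails at once if the gate knocked against or came down on the tray or the core (over 2 N) (contact force between gate and tray above 2 N or contact force between gate and half_core above 2 N).
It fails at once if the loupe, scoop or upright core piece was moved (over 15 mm) (distance of any of loupe_mid, scoop_mid, stub_mid from where it was at the start of the episode above 0.015 m).
It fails at once if the lamp switch was thrown (value of joint lamp_toggle above 0.2 rad).
It also fails if it takes over 38 s, if anything falls off the work surface, if the arm or the gripper's body presses on something with over 40 N, if the wrist force passes 120 N, or if a joint passes its speed limit or range.

## Working session

There is one attempt and no reset: what is moved stays moved. The work goes in short steps, Python scripts to look and compute and a tool call to move; the robot and the scene stay as the last step left them, time stands still between calls to the robot, and variables do not carry over. Pictures are saved under pics/ and viewed, and the job is handed in when it is done.

Besides the shell and the picture viewer there is one more tool, called by a JSON object that holds its "api" and its "payload". carry_out: Moves the arm, as the interface text tells. Its arguments: {"type":"object","properties":{"deltas":{"type":"array"},"force":{"type":"number"}},"required":["deltas"]}

```bash
mkdir -p pics; cat > h.py <<'E'
from rig import *
import numpy as np, cv2
def snap(name,tag):
    info=camera_info(name); p,d=camera(name); cv2.imwrite(f'pics/{tag}.png',p[:,:,::-1]); np.savez(f'pics/{tag}.npz',p=p,d=d,m=info['mtx'],o=info['origin'],r=info['rotation']); return p,d,info
def w(info,d,r,c,dep=None):
    K=np.array(info['mtx']); z=d[int(r),int(c)] if dep is None else dep
    v=np.array([(c-K[0,2])/K[0,0]*z,(r-K[1,2])/K[1,1]*z,z]); return np.array(info['origin'])+np.array(info['rotation'])@v
E
python3 - <<'E'
from h import *
print(get_obs())
for n in('top','side'):
    p,d,i=snap(n,n+'0'); print(n,i)
    for t in ['guide','gate','gate_blade','press_bar','tray','push_face','core_mid']:
        for s in spot_in(n,t)[:3]:
            r,c=s['pixel']; print(t,s['score'].__round__(2),np.round(s['pixel'],1),w(i,d,r,c).round(4))
E
```

```text
{'time': 0.0, 'q': array([-1.32049077e+00,  5.28478089e-01,  1.43390313e+00, -2.48864549e-05,
        1.18138758e+00, -1.78501681e-01]), 'joint_velocities': array([ 0.00131686, -0.00038417,  0.00079963, -0.00168609, -0.00277996,
        0.00166364]), 'joint_torque': array([-1.00592245e-04, -4.40035272e+01, -1.76595658e+01,  6.33235043e-02,
        5.81945095e-02, -1.64368016e-04]), 'position': array([ 0.25970117, -0.56768297,  0.22156405]), 'tool_rot': array([ 8.41365933e-01, -5.40464783e-01, -8.04341225e-04, -7.32846342e-04]), 'ft_force': array([-0.21362801, -0.44698825,  0.00531157]), 'moment': array([-0.03187985, -0.0283084 , -0.00154552]), 'grip_width': 0.08734853032465363}
top {'mtx': array([[436.47414763,   0.        , 283.14242483],
       [  0.        , 436.47414763, 218.97107448],
       [  0.        ,   0.        ,   1.        ]]), 'origin': array([ 0.49822353, -0.0667696 ,  0.93421274]), 'rotation': array([-0.70517131,  0.70810301, -0.03495539,  0.0100832 ])}Traceback (most recent call last):
  File "<stdin>", line 7, in <module>
  File "h.py", line 7, in w
    v=np.array([(c-K[0,2])/K[0,0]*z,(r-K[1,2])/K[1,1]*z,z]); return np.array(info['origin'])+np.array(info['rotation'])@v
                                                                                             ~~~~~~~~~~~~~~~~~~~~~~~~~~^~
ValueError: matmul: Input operand 1 has a mismatch in its core dimension 0, with gufunc signature (n?,k),(k,m?)->(n?,m?) (size 3 is different from 4)
```

```bash
sed -i 's/np.array(info\[.rotation.\])@v/R.from_quat(info["rotation"]).as_matrix()@v/; s/^import numpy.*/&\nfrom scipy.spatial.transform import Rotation as R/' h.py
python3 - <<'E'
from h import *
np.set_printoptions(suppress=True)
for n in('top','side'):
    p,d,i=snap(n,n+'0'); 
    for t in ['guide','gate','gate_blade','press_bar','tray','push_face','core_mid','stub_mid','scoop_mid','lamp_toggle']:
        for s in spot_in(n,t)[:3]:
            r,c=s['pixel']; print(n,t,s['score'].__round__(2),np.round(s['pixel'],1),w(i,d,r,c).round(4))
E
```

```text
top guide 0.87 [226.3 255.3] [ 0.541  -0.0409  0.027 ]
top gate 0.8 [243.7 231.4] [0.505  0.0066 0.0494]
top gate_blade 0.84 [245.  235.1] [ 0.5023 -0.0009  0.0502]
top press_bar 0.56 [243.4 235.8] [ 0.5055 -0.0023  0.05  ]
top tray 0.85 [213.2 231.6] [0.5702 0.0102 0.0032]
top push_face 0.67 [214.8 231.1] [0.5665 0.0108 0.0081]
top core_mid 0.84 [309.7 241.4] [ 0.3686 -0.0117  0.0176]
top core_mid 0.78 [216.6 143. ] [0.5624 0.1923 0.0194]
top core_mid 0.68 [210.  257.8] [ 0.5748 -0.0462  0.0292]
top stub_mid 0.59 [147.9 328.7] [ 0.6985 -0.1911  0.0612]
top scoop_mid 0.59 [155.9 212.9] [0.6937 0.0504 0.0033]
top scoop_mid 0.55 [241.8 233.3] [0.5088 0.003  0.047 ]
top lamp_toggle 0.45 [156.4 215.3] [0.6924 0.0452 0.0044]
side guide 0.89 [254.3 275.3] [0.5217 0.0269 0.0465]
side guide 0.39 [253.6 288.9] [0.5022 0.0185 0.046 ]
side gate 0.76 [251.7 288.5] [0.5045 0.0135 0.0458]
side gate_blade 0.7 [252.9 289.1] [0.5024 0.017  0.0463]
side press_bar 0.66 [251.  286.1] [0.5086 0.013  0.046 ]
side press_bar 0.32 [226.3 200.9] [ 0.6975 -0.0667  0.0094]
side tray 0.73 [260.8 249.5] [0.5763 0.0019 0.0052]
side push_face 0.79 [262.9 252.5] [0.5706 0.0033 0.0031]
side core_mid 0.95 [236.4 380. ] [ 0.3803 -0.1173  0.015 ]
side core_mid 0.92 [278.9 376.4] [0.3669 0.0031 0.0157]
side core_mid 0.91 [346.7 215.1] [0.547  0.2036 0.0121]
side stub_mid 0.79 [186.1 222.1] [ 0.6997 -0.1732  0.0376]
side stub_mid 0.3 [253.2 286.8] [0.506  0.0175 0.0454]
side scoop_mid 0.77 [260.3 170.5] [0.6826 0.0703 0.0316]
```

View pics/top0.png

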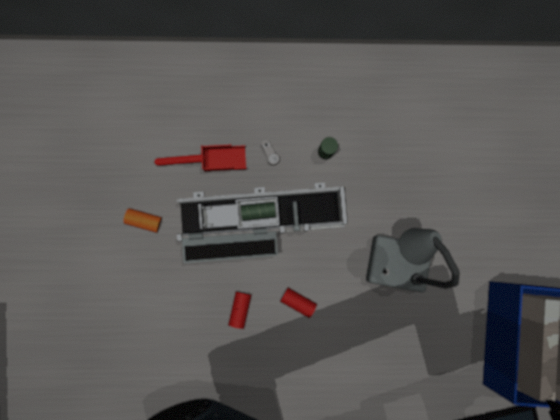

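View pics/side0.png

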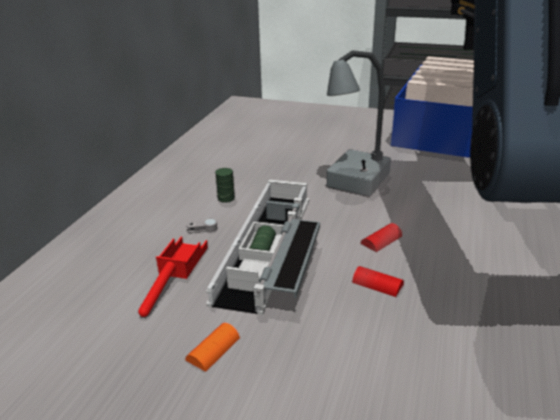

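```bash
python3 - <<'E'
import numpy as np,cv2
p=np.load('pics/top0.npz')['p'][170:275,165:360,::-1]
p=cv2.convertScaleAbs(p,alpha=1.6,beta=20)
cv2.imwrite('pics/topz.png',cv2.resize(p,None,fx=4,fy=4,interpolation=cv2.INTER_CUBIC))
p=np.load('pics/side0.npz')['p'][170:320,200:330,::-1]
cv2.imwrite('pics/sidez.png',cv2.resize(p,None,fx=4,fy=4,interpolation=cv2.INTER_CUBIC))
E
```

```text
(no output)
```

View pics/topz.png

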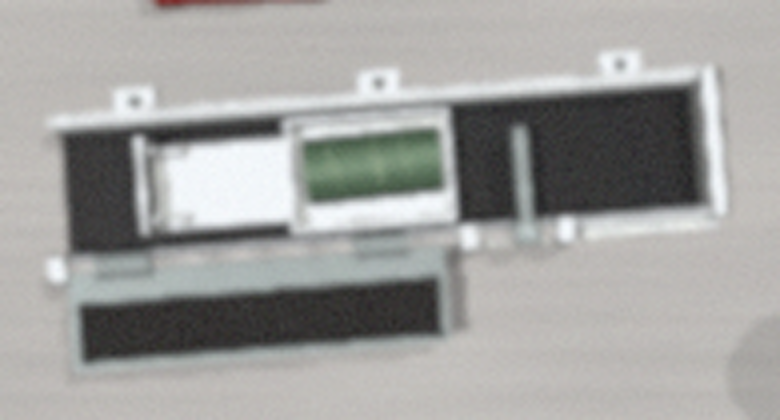

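View pics/sidez.png

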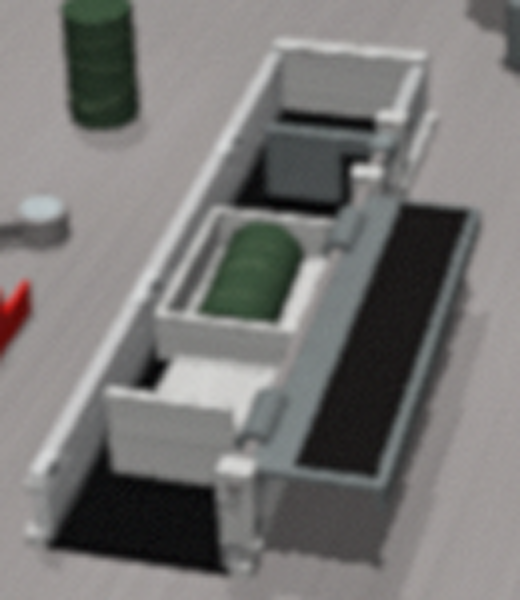

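```bash
cat >> h.py <<'E'
def wz(info,r,c,z):
    K=np.array(info['m'] if 'm' in info else info['mtx']); o=info['o'] if 'o' in info else info['origin']; q=info['r'] if 'r' in info else info['rotation']
    v=R.from_quat(q).as_matrix()@np.array([(c-K[0,2])/K[0,0],(r-K[1,2])/K[1,1],1]); return o+v*(z-o[2])/v[2]
def proj(info,P):
    P=np.atleast_2d(P); v=R.from_quat(info['r']).as_matrix().T@(P-info['o']).T; return np.c_[info['m'][1,1]*v[1]/v[2]+info['m'][1,2], info['m'][0,0]*v[0]/v[2]+info['m'][0,2]]
E
python3 - <<'E'
from h import *
np.set_printoptions(suppress=True)
L=np.load('pics/top0.npz')
pts={'bar outer L':(80,372,.0465),'bar outer R':(445,336,.0465),'floor L far':(66,137,.004),'floor L near':(72,252,.004),'stop far':(696,90,.004),'stop near':(702,205,.004),'blade top far':(519,126,.05),'blade near':(525,240,.05),'plate far':(138,136,.042),'plate near':(147,236,.042),'box far R':(450,106,.026),'box near R':(456,222,.026),'box far L':(290,120,.026),'box near L':(295,232,.026),'stoptop far':(715,68,.04),'stoptop near':(720,215,.04),'walltop L':(55,123,.036)}
for k,(c,r,z) in pts.items(): print(k,wz(L,170+r/4,165+c/4,z).round(4))
d=L['d']; 
for k,(c,r) in {'bar':(260,320),'floor':(600,150),'box nose wall':(453,160),'tongue':(220,190),'counter':(300,30)}.items():
    print(k,w(L|{} if 0 else {'mtx':L['m'],'origin':L['o'],'rotation':L['r']},d,170+r//4,165+c//4).round(4))
E
```

```text
bar outer L [0.4667 0.0997 0.0465]
bar outer R [ 0.4837 -0.0838  0.0465]
floor L far [0.5895 0.1162 0.004 ]
floor L near [0.5284 0.1125 0.004 ]
stop far [ 0.6143 -0.2204  0.004 ]
stop near [ 0.5522 -0.2228  0.004 ]
blade top far [ 0.5902 -0.1219  0.05  ]
blade near [ 0.5321 -0.1246  0.05  ]
plate far [0.5862 0.0723 0.042 ]
plate near [0.5352 0.0674 0.042 ]
box far R [ 0.6033 -0.0873  0.026 ]
box near R [ 0.5425 -0.0902  0.026 ]
box far L [ 0.596  -0.0039  0.026 ]
box near L [ 0.5376 -0.0066  0.026 ]
stoptop far [ 0.6213 -0.2245  0.04  ]
stoptop near [ 0.545 -0.226  0.04 ]
walltop L [0.5936 0.1156 0.036 ]
bar [0.4923 0.0095 0.0483]
floor [ 0.5834 -0.1686  0.0007]
box nose wall [ 0.5767 -0.0888  0.0045]
tongue [0.562  0.0344 0.0066]
counter [ 0.648  -0.0076  0.0034]
```

```bash
python3 - <<'E'
from h import *
from scipy.optimize import least_squares
np.set_printoptions(suppress=True)
A=np.array([[.5895,.1162],[.5284,.1125],[.6143,-.2204],[.5522,-.2228],[.4667,.0997],[.4837,-.0838]])
G=np.array([[-.24,.033],[-.24,-.033],[.097,.033],[.097,-.033],[-.233,-.092],[-.043,-.092]])
f=lambda p:(G@np.array([[np.cos(p[2]),np.sin(p[2])],[-np.sin(p[2]),np.cos(p[2])]])+p[:2]-A).ravel()
s=least_squares(f,[.56,-.12,-1.5]);p=s.x;print(p,s.fun.reshape(-1,2).round(4))
def inv(q): 
    c,s_=np.cos(p[2]),np.sin(p[2]);v=np.array(q)-p[:2];return (v@np.array([[c,-s_],[s_,c]])).round(4)
for k,q in dict(bladef=(.5902,-.1219),bladen=(.5321,-.1246),pf=(.5862,.0723),pn=(.5352,.0674),bfR=(.6033,-.0873),bnR=(.5425,-.0902),bfL=(.596,-.0039),bnL=(.5376,-.0066)).items(): print(k,inv(q))
L=np.load('pics/top0.npz');im=L['p'][:,:,::-1].copy()
im=cv2.resize(im,None,fx=4,fy=4,interpolation=cv2.INTER_CUBIC)
def g2w(P):
    P=np.atleast_2d(P);c,s_=np.cos(p[2]),np.sin(p[2]);return np.c_[P[:,0]*c-P[:,1]*s_+p[0],P[:,0]*s_+P[:,1]*c+p[1],P[:,2]]
def poly(P,col):
    q=proj(L,g2w(P));cv2.polylines(im,[np.round((q[:,::-1]+.5)*4).astype(int)],True,col,1)
poly([(-.24,-.033,.004),(-.24,.033,.004),(.097,.033,.004),(.097,-.033,.004)],(0,0,255))
poly([(-.233,-.092,.0465),(-.043,-.092,.0465),(-.043,-.042,.0465),(-.233,-.042,.0465)],(0,255,0))
poly([(-.003,-.02,.05),(.003,-.02,.05),(.003,.014,.05),(-.003,.014,.05)],(255,0,255))
x=.054-.118;
cv2.imwrite('pics/fit.png',im[680:1100,660:1440])
E
```

```text
[ 0.5764569  -0.12431864 -1.49881631] [[ 0.0026  0.0012]
 [-0.0021  0.0002]
 [ 0.002   0.0017]
 [-0.0017 -0.0006]
 [ 0.0012  0.0018]
 [-0.0021 -0.0042]]
bladef [-0.0014  0.0139]
bladen [-0.0029 -0.0443]
pf [-0.1954  0.0239]
pn [-0.1942 -0.0274]
bfR [-0.035   0.0294]
bnR [-0.0365 -0.0314]
bfL [-0.1187  0.0282]
bnL [-0.1202 -0.0303]
```

View pics/fit.png

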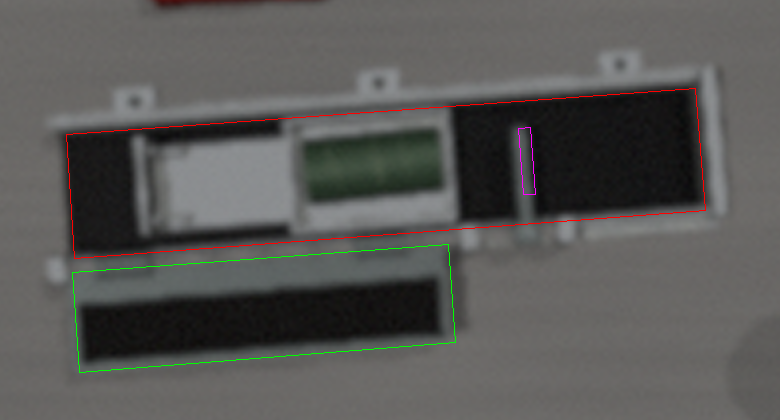

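```bash
cat >> h.py <<'E'
np.set_printoptions(suppress=True)
GP=np.array([.5765,-.1243,-1.4988])
def g2w(P):
    c,s=np.cos(GP[2]),np.sin(GP[2]);P=np.asarray(P,float);return np.array([P[0]*c-P[1]*s+GP[0],P[0]*s+P[1]*c+GP[1],P[2]])
def w2g(P):
    c,s=np.cos(GP[2]),np.sin(GP[2]);v=np.asarray(P,float)-[GP[0],GP[1],0];return np.array([c*v[0]+s*v[1],-s*v[0]+c*v[1],v[2]])
def plan(pw,yaw=GP[2]+np.pi/2,show=True):
    o=get_obs();T=R.from_quat(o['tool_rot']).as_matrix()
    X=np.array([np.cos(yaw),np.sin(yaw),0]);Z=np.array([0,0,-1.]);D=np.c_[X,np.cross(Z,X),Z]
    print('t',o['time'],'tcp',o['position'].round(4),'g',w2g(o['position']).round(4),'F',o['ft_force'].round(2),'w',round(o['grip_width'],4))
    print('shift units',(T.T@(np.array(pw)-o['position'])/.025).round(3),'rotvec deg',np.degrees(R.from_matrix(T.T@D).as_rotvec()).round(2))
E
python3 - <<'E'
from h import *
i=camera_info('wrist');o=get_obs();T=R.from_quat(o['tool_rot'])
print(i['mtx'],T.inv().apply(i['origin']-o['position']),(T.inv()*R.from_quat(i['rotation'])).as_matrix().round(3))
plan([.26,-.568,.37]); plan([.524,.093,.37]);print(g2w([-.219,-.035,0]))
E
```

```text
[[325.1922621    0.         283.94026363]
 [  0.         325.1922621  201.82278182]
 [  0.           0.           1.        ]] [-0.00016977 -0.07389677 -0.16186175] [[ 1.     0.     0.001]
 [-0.001  0.962  0.272]
 [-0.001 -0.272  0.962]]
t 1.2 tcp [ 0.2599 -0.5684  0.2225] g [ 0.4201 -0.3477  0.2225] F [-0.68 -0.58  0.11] w 0.0869
shift units [-0.012 -0.01  -5.898] rotvec deg [ -0.    -0.   -69.55]
t 1.2 tcp [ 0.2599 -0.5684  0.2225] g [ 0.4201 -0.3477  0.2225] F [-0.68 -0.58  0.11] w 0.0869
shift units [-19.667 -20.608  -5.898] rotvec deg [ -0.    -0.   -69.55]
[0.52583709 0.09161496 0.        ]
```

{"api": "carry_out", "payload": {"deltas": [[-0.5,0,0,-1.8,0,0,0],[-0.5,0,0,-3.6,0,0,0],[-0.5,-0.4,-0.5,-5.4,0,0,-4],[-0.5,-1.5,-1.6,-6,0,0,-10],[-0.5,-2.7,-2.9,-6,0,0,-16],[-0.5,-4,-4.2,-6,0,0,-22],[-0.5,-5.3,-5.5,-6,0,0,-28],[-0.5,-6.6,-6.9,-6,0,0,-34]]}}

```text
time: 2.0
position: [0.3483, -0.3449, 0.3727]
tool_rot: [0.963, -0.269, 0.0, 0.0]
ft_force: [0.5, -0.3, 0.2]
grip_width: 0.0653
```

```bash
python3 - <<'E'
from h import *
plan([.524,.093,.30])
E
```

```text
t 2.0 tcp [ 0.3483 -0.3449  0.3727] g [ 0.2036 -0.2434  0.3727] F [ 0.45 -0.27  0.17] w 0.0653
shift units [ -3.076 -18.621   2.905] rotvec deg [  0.02  -0.03 -35.36]
```

{"api": "carry_out", "payload": {"deltas": [[-0.5,-0.3,-1.6,0,0,0,-5],[-0.5,-0.6,-3.3,0,0,0,-10],[-0.5,-0.9,-5.1,0,0,0,-15],[-0.5,-1.2,-6.9,0,0,0,-20],[-0.5,-1.5,-8.7,0,0,0,-25],[-0.5,-1.8,-10.5,0,0,0,-30],[-0.5,-2.1,-12.3,0,0,0,-35.4],[-0.5,-2.4,-14.1,0.5,0,0,-35.4]]}}

```text
time: 2.8
position: [0.4823, -0.013, 0.3617]
tool_rot: [0.999, 0.035, 0.002, 0.001]
ft_force: [0.4, -1.2, -0.1]
grip_width: 0.065
```

```bash
python3 - <<'E'
from h import *
plan(g2w([-.221,-.035,.2]))
E
```

```text
t 2.8 tcp [ 0.4823 -0.013   0.3617] g [-0.1178 -0.0859  0.3617] F [ 0.37 -1.15 -0.07] w 0.065
shift units [ 2.002 -4.14   6.47 ] rotvec deg [ 0.1  -0.27 -0.06]
```

{"api": "carry_out", "payload": {"deltas": [[-0.5,0.6,-1.2,1,0,0,0],[-0.5,1.2,-2.4,2.5,0,0,0],[-0.5,1.7,-3.5,4,0,0,0],[-0.5,2,-4.1,5.5,0,0,0],[-0.5,2,-4.1,6.5,0,0,0],[-0.5,2,-4.1,6.5,0,0,0]]}}

```text
time: 3.4
position: [0.5207, 0.0919, 0.1941]
tool_rot: [0.999, 0.035, -0.004, -0.0]
ft_force: [-0.1, -0.2, 0.3]
grip_width: 0.065
```

```bash
python3 - <<'E'
from h import *
plan(g2w([-.221,-.035,.08]))
snap('wrist','w1');snap('top','t1');snap('side','s1')
for n in ('t1','s1'):
    p=np.load(f'pics/{n}.npz')['p'][120:330,120:400,::-1]; cv2.imwrite(f'pics/{n}z.png',cv2.resize(p,None,fx=2.8,fy=2.8,interpolation=cv2.INTER_CUBIC))
E
```

```text
t 3.4 tcp [0.5207 0.0919 0.1941] g [-0.2196 -0.0401  0.1941] F [-0.08 -0.16  0.3 ] w 0.065
shift units [ 0.244 -0.051  4.562] rotvec deg [-0.05  0.5  -0.08]
```

View pics/w1.png

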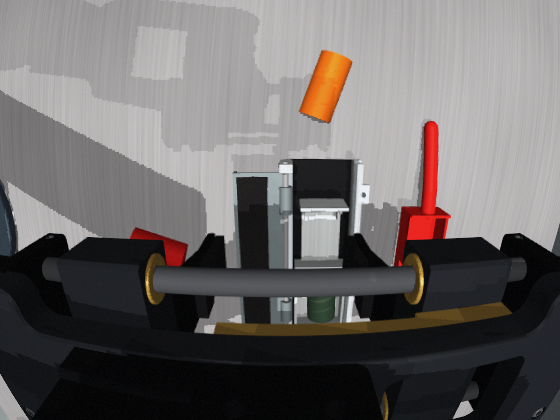

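View pics/s1z.png

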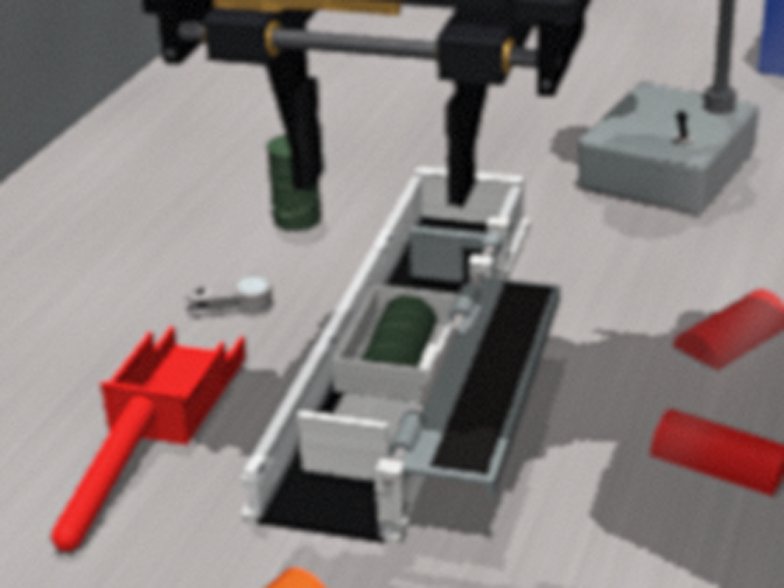

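{"api": "carry_out", "payload": {"deltas": [[-0.5,0.1,0,1.2,0,0,0],[-0.5,0.2,0,2.6,0,0.3,0],[-0.5,0.24,-0.05,4,0,0.5,0],[-0.5,0.24,-0.05,4.6,0,0.5,0],[-0.5,0.24,-0.05,4.6,0,0.5,0]]}}

```text
time: 4.05
position: [0.5295, 0.0922, 0.0823]
tool_rot: [0.999, 0.034, 0.004, -0.0]
ft_force: [0.2, -0.5, -0.9]
grip_width: 0.0652
```

```bash
python3 - <<'E'
from h import *
plan(g2w([-.221,-.035,.055]))
snap('wrist','w2');snap('side','s2')
for n in ('s2',):
    p=np.load(f'pics/{n}.npz')['p'][120:330,120:400,::-1]; cv2.imwrite(f'pics/{n}z.png',cv2.resize(p,None,fx=2.8,fy=2.8,interpolation=cv2.INTER_CUBIC))
E
```

```text
t 4.05 tcp [0.5295 0.0922 0.0823] g [-0.2194 -0.0313  0.0823] F [ 0.2  -0.54 -0.85] w 0.0652
shift units [-0.158 -0.065  1.092] rotvec deg [-0.   -0.45 -0.22]
```

View pics/w2.png

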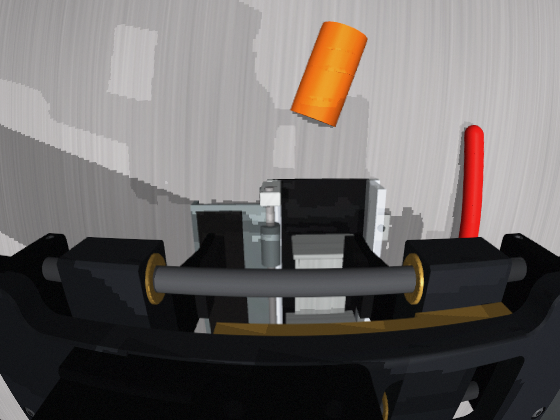

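View pics/s2z.png

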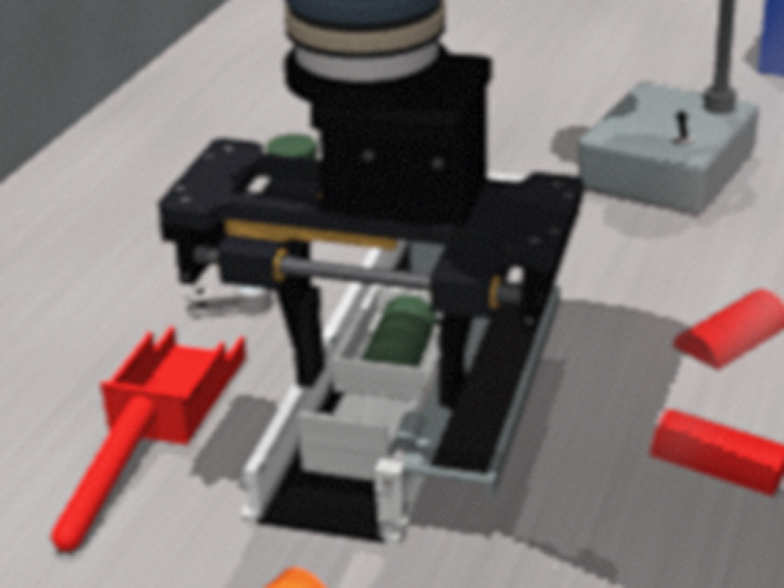

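```bash
python3 - <<'E'
from h import *
L=np.load('pics/s2.npz')
def z(P): q=proj(L,g2w(P))[0]; return ((q[::-1]-[120,120])*2.8).round(0)
for k,P in {'pushtip now':(-.2194,.009,.082),'presstip now':(-.2194,-.071,.082),'pushtip low':(-.2194,.009,.026),'presstip low':(-.2194,-.071,.046),'plate TL':(-.197,.025,.042),'plate TR':(-.197,-.025,.042),'plate BL':(-.197,.025,.004),'bar outer rear':(-.233,-.092,.0465),'bar inner':(-.043,-.092,.0465),'floor rear far':(-.24,.033,.004),'stop top':(.097,.033,.04)}.items(): print(k,z(P))
E
```

```text
pushtip now [302. 378.]
presstip now [453. 398.]
pushtip low [309. 464.]
presstip low [455. 455.]
plate TL [293. 411.]
plate TR [381. 423.]
plate BL [298. 466.]
bar outer rear [489. 476.]
bar inner [557. 282.]
floor rear far [257. 514.]
stop top [419. 168.]
```

{"api": "carry_out", "payload": {"deltas": [[-0.5,-0.08,-0.03,0.5,0,0,0],[-0.5,-0.12,-0.06,1.0,0,-0.4,0],[-0.5,-0.12,-0.06,1.3,0,-0.4,0],[-0.5,-0.12,-0.06,1.5,0,-0.4,0],[-0.5,-0.12,-0.06,1.7,0,-0.4,0],[-0.5,-0.12,-0.06,1.9,0,-0.4,0],[-0.5,-0.12,-0.06,2.0,0,-0.4,0],[-0.5,-0.12,-0.06,2.0,0,-0.4,0]]}}

```text
time: 4.95
position: [0.5274, 0.0941, 0.0327]
tool_rot: [0.999, 0.035, 0.001, 0.0]
ft_force: [0.4, -0.1, 4.9]
grip_width: 0.0656
```

```bash
python3 - <<'E'
from h import *
plan(g2w([-.221,-.035,.026]))
snap('wrist','w3');snap('side','s3');snap('top','t3')
for n in ('s3','t3'):
    p=np.load(f'pics/{n}.npz')['p'][120:330,120:400,::-1]; cv2.imwrite(f'pics/{n}z.png',cv2.resize(p,None,fx=2.8,fy=2.8,interpolation=cv2.INTER_CUBIC))
E
```

```text
t 4.95 tcp [0.5274 0.0941 0.0327] g [-0.2214 -0.0333  0.0327] F [ 0.36 -0.06  4.85] w 0.0656
shift units [-0.07   0.014  0.267] rotvec deg [ 0.01 -0.16 -0.15]
```

View pics/s3z.png

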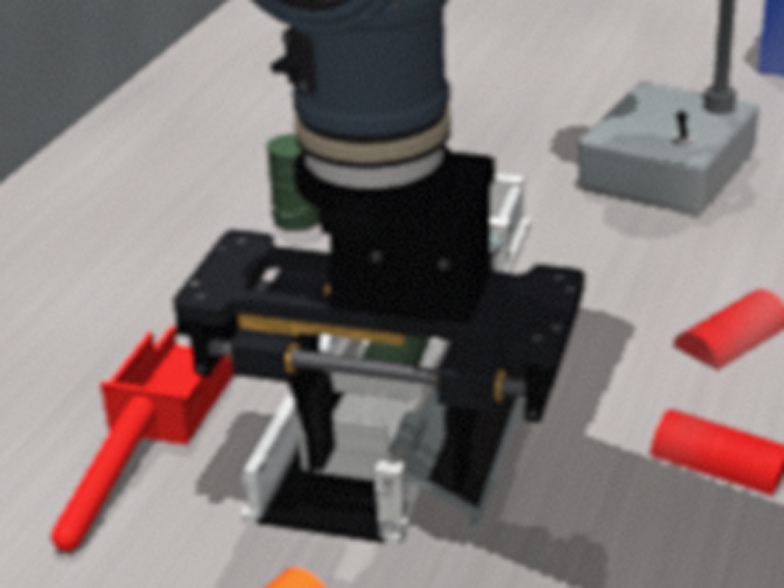

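View pics/t3z.png

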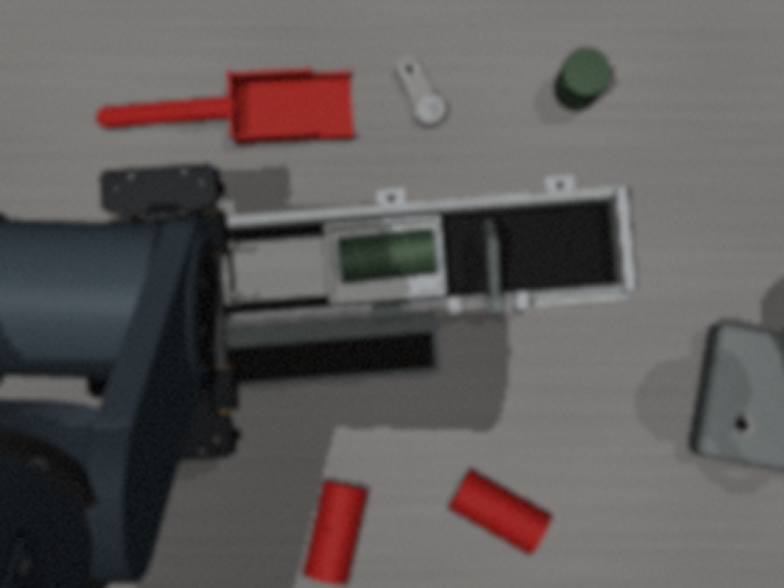

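```bash
python3 - <<'E'
from h import *
L=np.load('pics/s3.npz')
for th in(0,.3,.4,.5,.6,.7,.8):
    r=.052; P=(-.233,-.04-r*np.cos(th)-.0015*np.sin(th),.045-r*np.sin(th)+.0015*np.cos(th)); q=proj(L,g2w(P))[0]; print(th,((q[::-1]-120)*2.8).round(0), [round((.045+.0015*np.cos(th)-rr*np.sin(th))*1e3,1) for rr in (.0255,.033,.0405)])
p=L['p'][270:320,220:330,::-1]; cv2.imwrite('pics/s3zz.png',cv2.resize(cv2.convertScaleAbs(p,alpha=1.8,beta=20),None,fx=7,fy=7,interpolation=cv2.INTER_CUBIC))
E
```

```text
0 [489. 476.] [np.float64(46.5), np.float64(46.5), np.float64(46.5)]
0.3 [485. 500.] [np.float64(38.9), np.float64(36.7), np.float64(34.5)]
0.4 [482. 507.] [np.float64(36.5), np.float64(33.5), np.float64(30.6)]
0.5 [478. 513.] [np.float64(34.1), np.float64(30.5), np.float64(26.9)]
0.6 [473. 519.] [np.float64(31.8), np.float64(27.6), np.float64(23.4)]
0.7 [468. 525.] [np.float64(29.7), np.float64(24.9), np.float64(20.1)]
0.8 [461. 530.] [np.float64(27.8), np.float64(22.4), np.float64(17.0)]
```

View pics/s3zz.png

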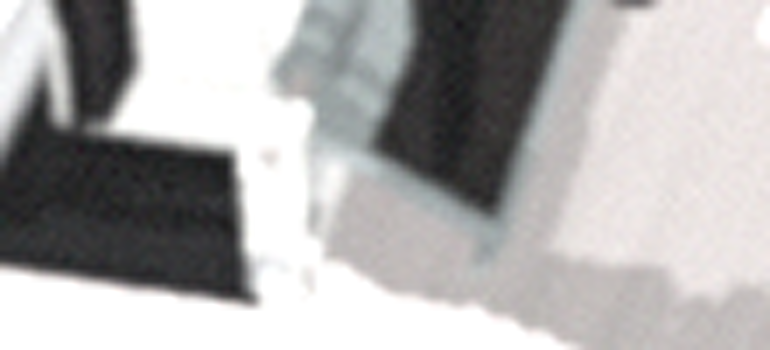

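View pics/w3.png

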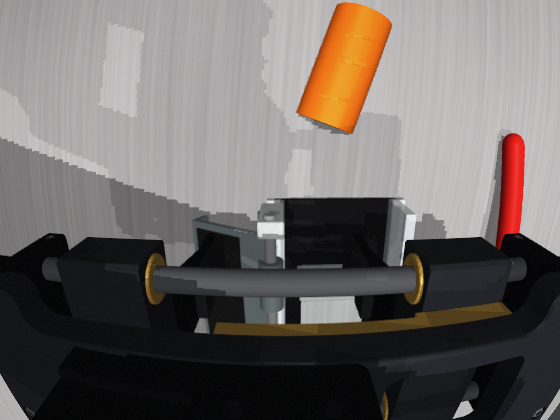

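{"api": "carry_out", "payload": {"deltas": [[-0.5,-0.05,0,0.1,0,0,0],[-0.5,-0.05,0,0.18,0,0,0],[-0.5,-0.05,0,0.18,0,0,0]]}}

```text
time: 5.4
position: [0.5253, 0.0941, 0.028]
tool_rot: [0.999, 0.035, 0.001, -0.0]
ft_force: [-0.4, -0.4, 5.0]
grip_width: 0.0653
```

```bash
python3 - <<'E'
from h import *
plan(g2w([-.221,-.035,.026]))
snap('side','s4');snap('top','t4')
L=np.load('pics/s4.npz')
p=L['p'][270:320,220:330,::-1]; cv2.imwrite('pics/s4zz.png',cv2.resize(cv2.convertScaleAbs(p,alpha=1.8,beta=20),None,fx=7,fy=7,interpolation=cv2.INTER_CUBIC))
L=np.load('pics/t4.npz')
p=L['p'][170:275,165:360,::-1]; cv2.imwrite('pics/t4zz.png',cv2.resize(cv2.convertScaleAbs(p,alpha=1.8,beta=20),None,fx=4,fy=4,interpolation=cv2.INTER_CUBIC))
E
```

```text
t 5.4 tcp [0.5253 0.0941 0.028 ] g [-0.2215 -0.0354  0.028 ] F [-0.36 -0.42  4.98] w 0.0653
shift units [0.015 0.02  0.082] rotvec deg [-0.   -0.07 -0.15]
```

View pics/s4zz.png

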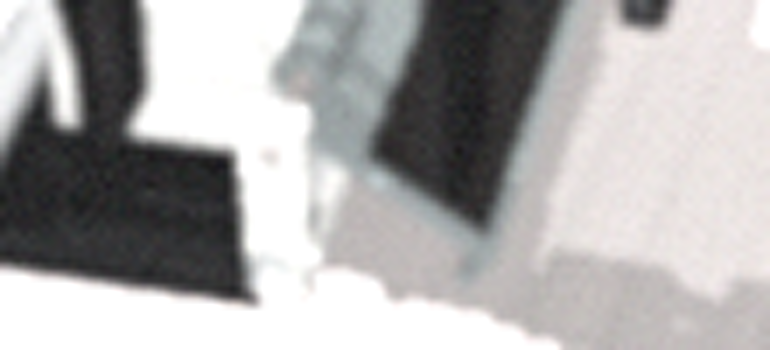

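View pics/t4zz.png

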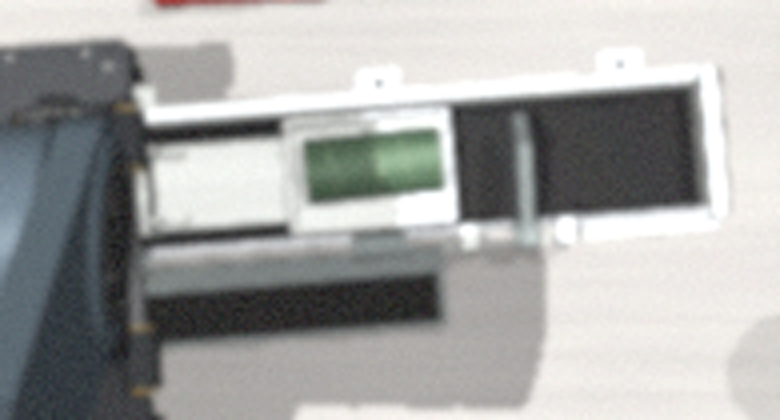

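{"api": "carry_out", "payload": {"deltas": [[-0.5,0,0,0.06,0,0,0],[-0.5,0,0.1,0.06,0,0,0],[-0.5,0,0.25,0.06,0,0,0],[-0.5,0,0.4,0.06,0,0,0],[-0.5,0,0.55,0.06,0,0,0],[-0.5,0,0.7,0.06,0,0,0],[-0.5,0,0.85,0.06,0,0,0],[-0.5,0,0.95,0.06,0,0,0]]}}

```text
time: 6.3
position: [0.5268, 0.0701, 0.0263]
tool_rot: [0.999, 0.034, 0.0, -0.0]
ft_force: [-2.3, 4.3, 2.8]
grip_width: 0.0651
```

```bash
python3 - <<'E'
from h import *
plan(g2w([-.0735,-.035,.0265]))
snap('side','s5');snap('top','t5')
L=np.load('pics/s5.npz')
p=L['p'][220:320,200:330,::-1]; cv2.imwrite('pics/s5zz.png',cv2.resize(cv2.convertScaleAbs(p,alpha=1.8,beta=20),None,fx=6,fy=6,interpolation=cv2.INTER_CUBIC))
L=np.load('pics/t5.npz')
p=L['p'][170:275,165:360,::-1]; cv2.imwrite('pics/t5zz.png',cv2.resize(cv2.convertScaleAbs(p,alpha=1.8,beta=20),None,fx=4,fy=4,interpolation=cv2.INTER_CUBIC))
E
```

```text
t 6.3 tcp [0.5268 0.0701 0.0263] g [-0.1975 -0.0356  0.0263] F [-2.33  4.32  2.83] w 0.0651
shift units [ 0.04   4.961 -0.008] rotvec deg [-0.02 -0.04 -0.17]
```

View pics/s5zz.png

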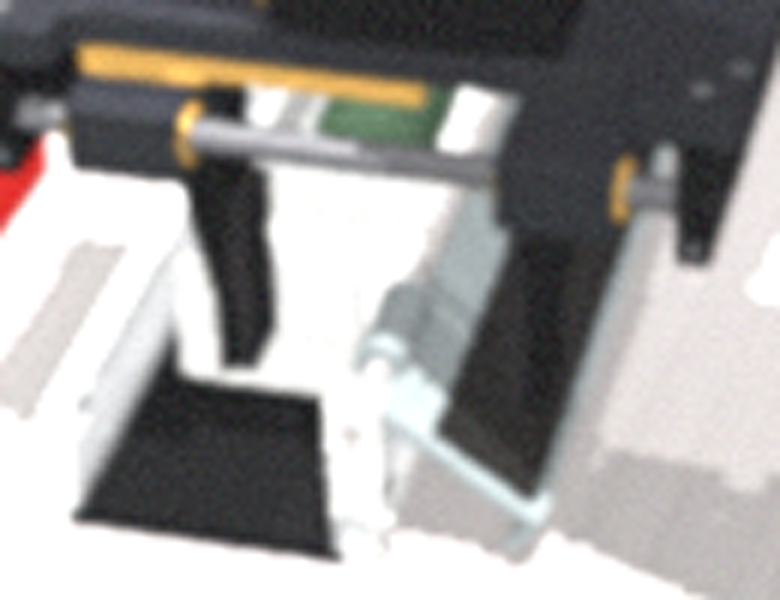

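View pics/t5zz.png

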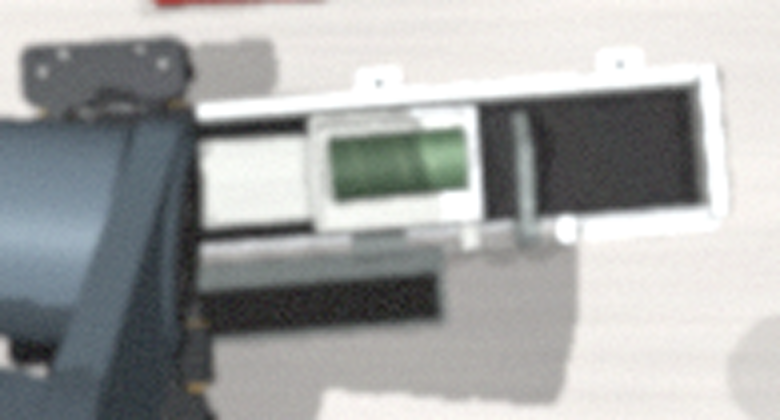

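```bash
python3 - <<'E'
from h import *
ims=[]
for n in ('s3','s4','s5'):
    p=np.load(f'pics/{n}.npz')['p'][270:315,255:305,::-1]; ims.append(cv2.resize(cv2.convertScaleAbs(p,alpha=1.5,beta=10),None,fx=5,fy=5,interpolation=cv2.INTER_CUBIC))
cv2.imwrite('pics/cmp.png',np.hstack(ims))
E
```

```text
(no output)
```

View pics/cmp.png

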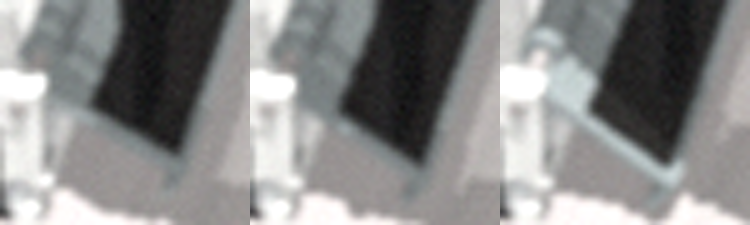

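{"api": "carry_out", "payload": {"deltas": [[-0.5,0,0.1,0.05,0,0,0],[-0.5,0,0.25,0.08,0,0,0],[-0.5,0,0.4,0.08,0,0,0]]}}

```text
time: 6.7
position: [0.5282, 0.0607, 0.0248]
tool_rot: [0.999, 0.035, 0.001, -0.0]
ft_force: [-2.5, 5.5, 3.9]
grip_width: 0.065
```

```bash
python3 - <<'E'
from h import *
plan(g2w([-.0735,-.035,.0265]))
snap('side','s6');snap('top','t6')
ims=[]
for n in ('s4','s5','s6'):
    p=np.load(f'pics/{n}.npz')['p'][270:315,255:305,::-1]; ims.append(cv2.resize(cv2.convertScaleAbs(p,alpha=1.5,beta=10),None,fx=5,fy=5,interpolation=cv2.INTER_CUBIC))
cv2.imwrite('pics/cmp2.png',np.hstack(ims))
L=np.load('pics/t6.npz')
p=L['p'][170:275,165:360,::-1]; cv2.imwrite('pics/t6zz.png',cv2.resize(cv2.convertScaleAbs(p,alpha=1.8,beta=20),None,fx=4,fy=4,interpolation=cv2.INTER_CUBIC))
E
```

```text
t 6.7 tcp [0.5282 0.0607 0.0248] g [-0.188  -0.0349  0.0248] F [-2.5   5.54  3.92] w 0.065
shift units [ 0.007  4.582 -0.069] rotvec deg [-0.02 -0.15 -0.14]
```

View pics/cmp2.png

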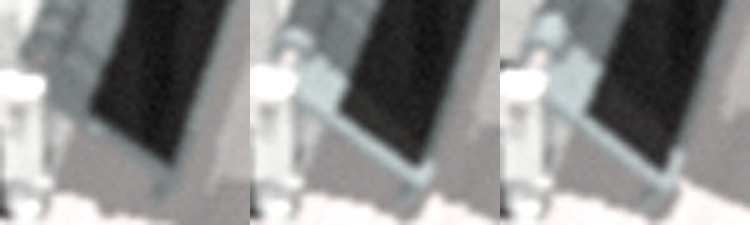

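View pics/t6zz.png

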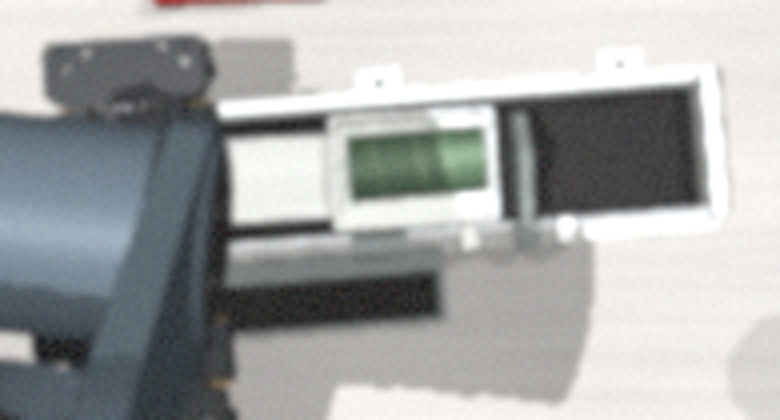

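{"api": "carry_out", "payload": {"deltas": [[-0.5,0,0.15,0,0,0,0],[-0.5,0,0.35,0,0,0,0],[-0.5,0,0.55,0,0,0,0],[-0.5,0,0.75,0,0,0,0],[-0.5,0,0.95,0,0,0,0],[-0.5,0,1.15,0,0,0,0],[-0.5,0,1.35,0,0,0,0],[-0.5,0,1.55,0,0,0,0]]}}

```text
time: 7.6
position: [0.5306, 0.0221, 0.0248]
tool_rot: [0.999, 0.035, 0.001, -0.0]
ft_force: [-3.0, 5.1, 4.3]
grip_width: 0.0652
```

```bash
python3 - <<'E'
from h import *
plan(g2w([-.0735,-.035,.0248]))
snap('side','s7');snap('top','t7')
ims=[]
for n in ('s5','s6','s7'):
    p=np.load(f'pics/{n}.npz')['p'][270:315,255:305,::-1]; ims.append(cv2.resize(cv2.convertScaleAbs(p,alpha=1.5,beta=10),None,fx=5,fy=5,interpolation=cv2.INTER_CUBIC))
cv2.imwrite('pics/cmp3.png',np.hstack(ims))
L=np.load('pics/t7.npz')
p=L['p'][170:275,165:360,::-1]; cv2.imwrite('pics/t7zz.png',cv2.resize(cv2.convertScaleAbs(p,alpha=1.8,beta=20),None,fx=4,fy=4,interpolation=cv2.INTER_CUBIC))
E
```

```text
t 7.6 tcp [0.5306 0.0221 0.0248] g [-0.1493 -0.0353  0.0248] F [-3.04  5.09  4.31] w 0.0652
shift units [ 0.018  3.031 -0.002] rotvec deg [-0.02 -0.11 -0.15]
```

View pics/cmp3.png

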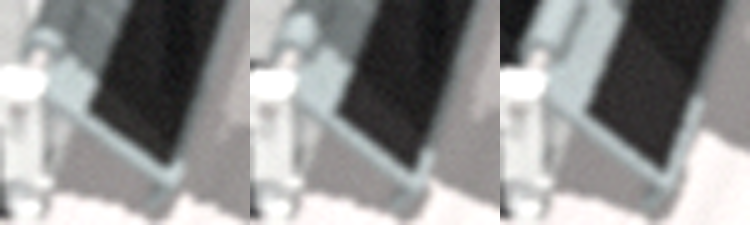

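View pics/t7zz.png

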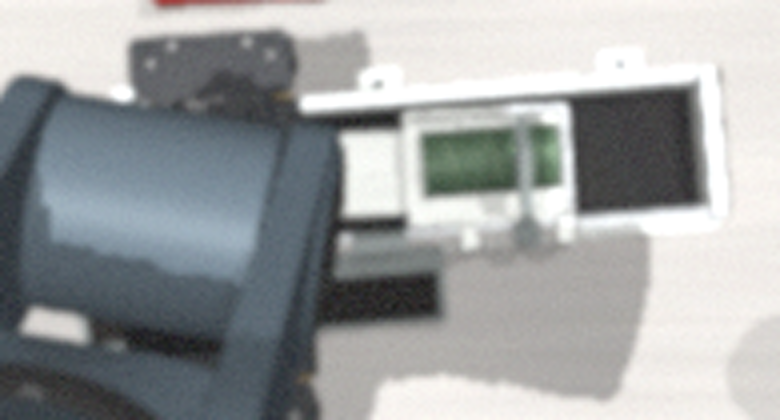

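{"api": "carry_out", "payload": {"deltas": [[-0.5,0,0.2,0,0,0,0],[-0.5,0,0.4,0,0,0,0],[-0.5,0,0.6,0,0,0,0],[-0.5,0,0.8,0,0,0,0],[-0.5,0,1.0,0,0,0,0],[-0.5,0,1.2,0,0,0,0],[-0.5,0,1.4,0,0,0,0],[-0.5,0,1.6,0,0,0,0]]}}

```text
time: 8.5
position: [0.5332, -0.0177, 0.0247]
tool_rot: [0.999, 0.035, 0.001, -0.0]
ft_force: [-2.4, 5.6, 5.2]
grip_width: 0.0651
```

{"api": "carry_out", "payload": {"deltas": [[-0.5,0,0.15,0,0,0,0],[-0.5,0,0.3,0,0,0,0],[-0.5,0,0.45,0,0,0,0],[-0.5,0,0.6,0,0,0,0],[-0.5,0,0.75,0,0,0,0],[-0.5,0,0.85,0,0,0,0]]}}

```text
time: 9.1
position: [0.5346, -0.039, 0.0247]
tool_rot: [0.999, 0.035, 0.001, -0.0]
ft_force: [-2.5, 5.5, 5.3]
grip_width: 0.0653
```

```bash
python3 - <<'E'
from h import *
plan(g2w([-.0785,-.035,.0248]))
snap('side','s8');snap('top','t8')
ims=[]
for n in ('s7','s8'):
    p=np.load(f'pics/{n}.npz')['p'][270:315,255:305,::-1]; ims.append(cv2.resize(cv2.convertScaleAbs(p,alpha=1.5,beta=10),None,fx=5,fy=5,interpolation=cv2.INTER_CUBIC))
cv2.imwrite('pics/cmp4.png',np.hstack(ims))
L=np.load('pics/t8.npz')
p=L['p'][170:275,165:360,::-1]; cv2.imwrite('pics/t8zz.png',cv2.resize(cv2.convertScaleAbs(p,alpha=1.8,beta=20),None,fx=4,fy=4,interpolation=cv2.INTER_CUBIC))
E
```

```text
t 9.1 tcp [ 0.5346 -0.039   0.0247] g [-0.0881 -0.0357  0.0247] F [-2.55  5.54  5.34] w 0.0653
shift units [ 0.028  0.385 -0.006] rotvec deg [-0.03 -0.08 -0.15]
```

View pics/cmp4.png

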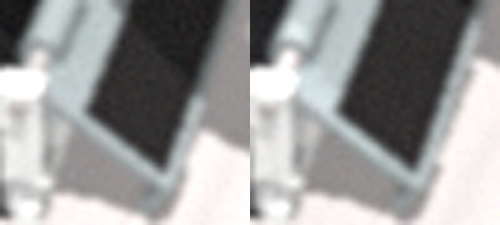

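View pics/t8zz.png

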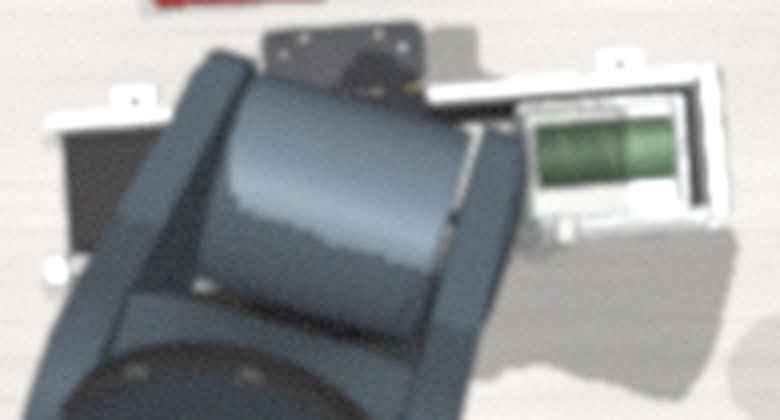

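{"api": "carry_out", "payload": {"deltas": [[-0.5,0.02,0.1,0,0,0,0],[-0.5,0.02,0.2,0,0,0,0],[-0.5,0.02,0.3,0,0,0,0],[-0.5,0.02,0.36,0,0,0,0]]}}

```text
time: 9.6
position: [0.5356, -0.0478, 0.0246]
tool_rot: [0.999, 0.035, 0.0, -0.0]
ft_force: [-1.4, 6.0, 4.6]
grip_width: 0.0651
```

{"api": "carry_out", "payload": {"deltas": [[-0.5,0,0.08,0,0,0,0],[-0.5,0,0.16,0,0,0,0]]}}

```text
time: 9.8
position: [0.5346, -0.0486, 0.0247]
tool_rot: [0.999, 0.035, -0.001, -0.003]
ft_force: [-2.0, 22.2, 10.7]
grip_width: 0.0653
```

{"api": "carry_out", "payload": {"deltas": [[-0.5,0,-0.05,0,0,0,0],[-0.5,0,-0.05,0,0,0,0],[-0.5,0,-0.1,0,0,0,0],[-0.5,0,-0.1,0,0,0,0]]}}

```text
time: 10.2
position: [0.5346, -0.0484, 0.0246]
tool_rot: [0.999, 0.036, -0.001, -0.001]
ft_force: [-4.4, 7.5, 6.3]
grip_width: 0.0655
```

{"api": "carry_out", "payload": {"deltas": [[-0.5,0,-0.15,0,0,0,0],[-0.5,0,-0.3,0,0,0,0],[-0.5,0,-0.4,0,0,0,0],[-0.5,0,-0.4,0,0,0,0]]}}

```text
time: 10.6
position: [0.5363, -0.0403, 0.0247]
tool_rot: [0.999, 0.035, 0.002, 0.001]
ft_force: [-1.9, -3.1, 3.8]
grip_width: 0.0649
```

```bash
python3 - <<'E'
from h import *
plan(g2w([-.0785,-.035,.0248]))
snap('side','s9');snap('top','t9')
L=np.load('pics/s9.npz')
p=L['p'][170:320,190:330,::-1]; cv2.imwrite('pics/s9zz.png',cv2.resize(cv2.convertScaleAbs(p,alpha=1.5,beta=10),None,fx=4,fy=4,interpolation=cv2.INTER_CUBIC))
L=np.load('pics/t9.npz')
p=L['p'][170:275,165:360,::-1]; cv2.imwrite('pics/t9zz.png',cv2.resize(cv2.convertScaleAbs(p,alpha=1.5,beta=10),None,fx=4,fy=4,interpolation=cv2.INTER_CUBIC))
E
```

```text
t 10.6 tcp [ 0.5363 -0.0403  0.0247] g [-0.0867 -0.0341  0.0247] F [-1.93 -3.08  3.76] w 0.0649
shift units [-0.037  0.327 -0.003] rotvec deg [ 0.06 -0.2  -0.13]
```

View pics/s9zz.png

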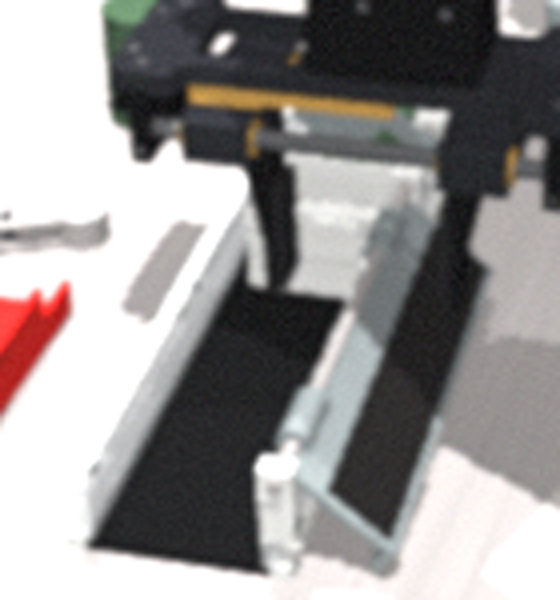

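View pics/t9zz.png

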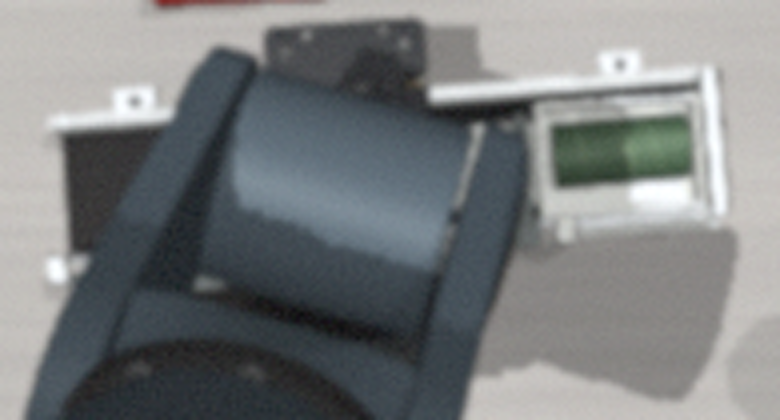

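{"api": "carry_out", "payload": {"deltas": [[-0.5,0,-0.1,-0.3,0,0,0],[-0.5,0,-0.1,-0.6,0,0,0],[-0.5,0,-0.1,-0.9,0,0,0],[-0.5,0,-0.1,-1.3,0,0,0],[-0.5,0,-0.1,-2.0,0,0,0],[-0.5,0,-0.1,-3.5,0,0,0],[-0.5,0,-0.1,-5,0,0,0],[-0.5,0,-0.1,-6.5,0,0,0]]}}

```text
time: 11.5
position: [0.5353, -0.0372, 0.1892]
tool_rot: [0.999, 0.035, 0.002, 0.0]
ft_force: [0.0, 0.3, -0.5]
grip_width: 0.0651
```

{"api": "carry_out", "payload": {"deltas": [[-0.5,-0.5,-1,-1.5,0,0,0],[-0.5,-1.2,-2.5,-3,0,0,0],[-0.5,-2,-4,-4,0,0,0],[-0.5,-2.5,-5.5,-4,0,0,0],[-0.5,-2.5,-7,-4,0,0,0],[-0.5,-2.5,-7,-4,0,0,0],[-0.5,-2.5,-7,-4,0,0,0]]}}

```text
time: 12.2
position: [0.4603, 0.1336, 0.2877]
tool_rot: [0.999, 0.036, 0.002, 0.0]
ft_force: [0.5, 0.2, -0.5]
grip_width: 0.0654
```

```bash
python3 - <<'E'
from h import *
plan(g2w([-.0785,-.035,.0248]))
snap('side','s10');snap('top','t10')
L=np.load('pics/s10.npz')
p=L['p'][150:320,130:330,::-1]; cv2.imwrite('pics/s10zz.png',cv2.resize(cv2.convertScaleAbs(p,alpha=1.3,beta=10),None,fx=3.5,fy=3.5,interpolation=cv2.INTER_CUBIC))
L=np.load('pics/t10.npz')
p=L['p'][130:275,165:360,::-1]; cv2.imwrite('pics/t10zz.png',cv2.resize(cv2.convertScaleAbs(p,alpha=1.5,beta=10),None,fx=4,fy=4,interpolation=cv2.INTER_CUBIC))
E
```

```text
t 12.2 tcp [0.4603 0.1336 0.2877] g [-0.2656 -0.0973  0.2877] F [ 0.52  0.17 -0.48] w 0.0654
shift units [ 2.454  7.481 10.528] rotvec deg [ 0.01 -0.22 -0.02]
```

View pics/s10zz.png

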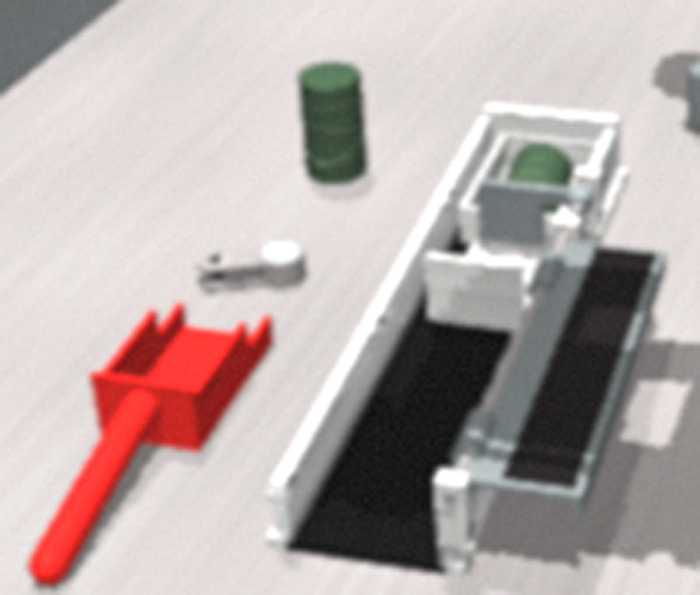

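View pics/t10zz.png

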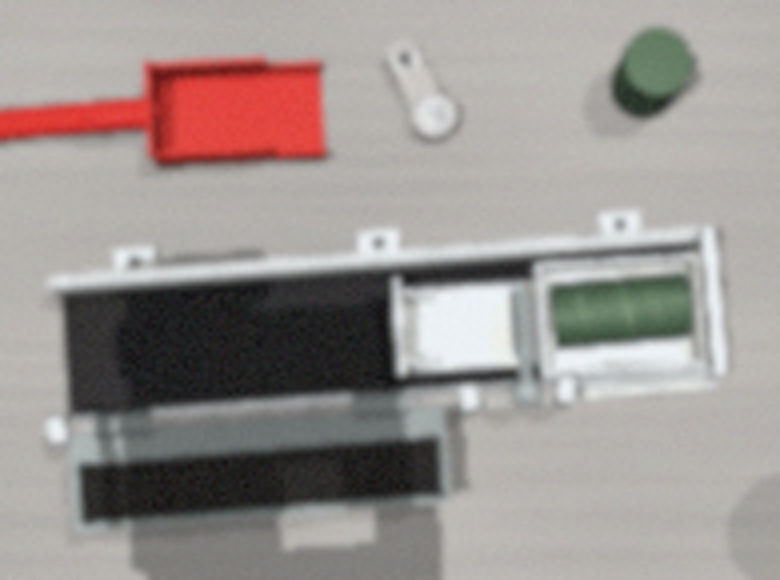

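```bash
python3 - <<'E'
from h import *
a=np.load('pics/t10.npz');b=np.load('pics/t9.npz')
for L,n in((a,'e1'),(b,'e2')):
    p=L['p'][180:232,290:350,::-1];cv2.imwrite(f'pics/{n}.png',cv2.resize(cv2.convertScaleAbs(p,alpha=1.2),None,fx=10,fy=10,interpolation=cv2.INTER_CUBIC))
for P in [(.097,.03,.026),(.097,-.03,.026),(.011,.03,.026),(.011,-.03,.026),(.097,.033,.04),(.097,-.033,.04)]:
    q=proj(a,g2w(P))[0];print(P,((q[::-1]-[290,180]+.5)*10).round(0))
o=get_obs();print(o['time'])
E
```

```text
(0.097, 0.03, 0.026) [505. 121.]
(0.097, -0.03, 0.026) [529. 405.]
(0.011, 0.03, 0.026) [ 98. 151.]
(0.011, -0.03, 0.026) [121. 436.]
(0.097, 0.033, 0.04) [515.  98.]
(0.097, -0.033, 0.04) [542. 415.]
12.3
```

View pics/e1.png

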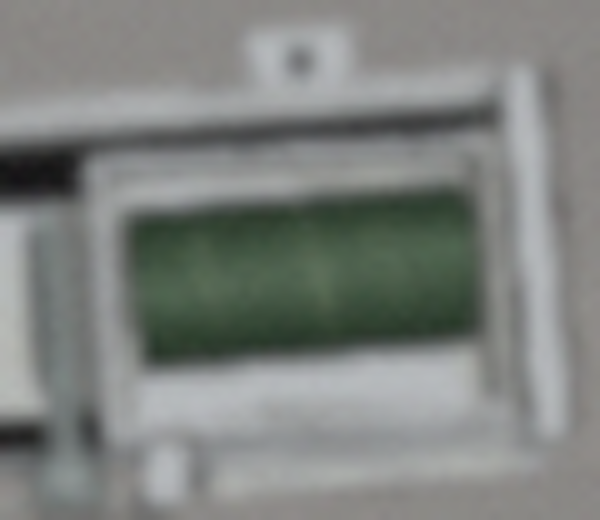

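```bash
python3 -c "
from rig import *
print(get_obs()['joint_velocities'].round(4)); print(hand_in())"
```

```text
[-0.018   0.0084  0.0023  0.0021  0.0015 -0.0004]
the job is handed in; nothing more can be done
None
```

The tray is home against the end stop, the gate is shut behind its box, and I've handed the job in. One finger held the press bar down, with the gate at roughly 0.6–0.65 rad by the side camera. The other finger pushed the upright plate until the tray met the end stop, with a push force of about 22 N. I then eased off, backed the finger away, raised the hand so the gate closed, and moved clear.

**Last checks (time 12.3 s of 38 s):**
- **Tray:** there is no visible gap at the end stop. The box's rear edge and the stop face both sit about 2.5 mm from my model's prediction, the same way, so this is calibration offset. That puts the tray within about 1 mm of home.
- **Core and gate:** the half core lies in the box. The gate looks level and shut, with its blade behind the box.
- **Other items:** the loupe, scoop and upright core piece look undisturbed. The lamp switch was not in the last close-ups, but the hand never went near it.
- **Hand:** it is clear of everything, with about 0.7 N left on the force reading, which is within sensor noise.

**Not measured directly:** the gate angle comes only from pictures, to about ±0.07 rad. I saw no sign of the gate touching the tray or core, but I had no direct reading of that force. One detail I could not explain: the vertical force dipped to 2.8 N when pushing began. The gate stayed up by the pictures, and I pressed about 1.5 mm further to be safe.

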